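# Slide a glaze test plate out over the end of the drying ledge

## Task

Push the red stop bolt all the way back to clear the ledge, then push the glaze test plate along the ledge until about a third of its length sticks out past the open end where the bolt was in the way, so that the potter can see its edge and get a thumb under it. Only push with the fingers: never lift, tip or drop the plate, leave it lying flat and square with the ledge, and do not disturb the bowl, the jar or the spatula.

Things in the scene. Friction and masses are not known exactly. Their poses are not given: they have to be found in the camera images.
- ledge: Fixed plywood ledge on the bench; place and yaw vary. Origin on the bench (z=0). Deck 80 mm up, own y from -170 (open end) to +220 mm, own x from -65 (front, robot side) to +100 mm. Back rail 16 mm high above the deck, front face at x=+60, y -100 to +220; no lip at front or ends. Steel bolt guide on the deck: x 80 to 100, y -170 to -120, 30 mm high.
- ledge_end (a point): Point on the top edge of the ledge's open end: in the ledge's frame x=0, y=-170 mm, z=80 mm. Same axes as the ledge; its -y points straight out past the open end.
- plate: Loose fired-clay plate, terracotta with blue, white and green stripes: 90 mm (its x, across the ledge) x 140 mm (its y, along the ledge) x 8 mm thick, about 0.22 kg (varies). Origin at the centre of its underside, z up. Lies on the deck, its y nearly along the ledge's y; stays put when not pushed.
- plate_lead (a point): Middle of the plate's leading end face (nearest the ledge's open end): in the plate's frame x=0, y=-70 mm, z=4 mm. A third of the plate out means this point about 47 mm beyond the ledge's end.
- bolt (a joint): Sliding stop bolt across the plate's path, in m: near 0 closed (starts between 0 and 0.012), 0.075 all the way back at its end stop. It slides along the ledge's +x, away from the robot, against about 2 N of friction, and stays where it is left.
- bolt_pad (a point): Centre of the front face of the bolt's red push pad, 26 mm wide (ledge y), 14 mm thick (ledge x), from 3 to 33 mm above the deck. In the ledge's frame: x = -10 mm + bolt value, y = -145 mm, z = 98 mm. A 16 mm wide steel bar runs back from the pad.
- bowl: Loose terracotta bowl on the bench, 130 mm across, 55 mm high, to the robot's left. Origin at the centre of its foot. Leave alone.
- jar: Loose amber jar with a white cap on the bench, 60 mm across, 85 mm high, to the right in front of the ledge. Origin at the centre of its foot. Leave alone.
- spatula: Loose metal spatula with a wooden handle, about 160 mm long, lying on the bench off the ledge's left end. Leave alone.
- wheel: Fixed aluminium banding wheel (turntable) on the bench to the right: disc 240 mm across, top 128 mm above the bench. Origin at the centre of its foot.

How it is judged:
On the way:
1. the bolt is pushed all the way back while the plate is still wholly on the ledge (value of joint bolt above 0.066 m and y of plate_lead in the frame of ledge_end above 0 m), for 0.1 s.
At the end, for the whole second after the job is handed in: The plate lies flat and at rest on the ledge, square with it within 0.2 rad, its leading end 34 to 60 mm past the open end (a third is 47 mm) and its centre no more than 40 mm forward of the ledge's centre line; the bolt is still back (0.064 m or more) (y of plate_lead in the frame of ledge_end between -0.06 and -0.034 m and z of plate in the frame of ledge_end between -0.004 and 0.004 m and x of plate in the frame of ledge_end above -0.04 m and angle between the y axis of plate and the y axis of ledge, either way round below 0.2 rad and angle between plate's own z axis and vertical below 0.05 rad and linear speed of plate below 0.01 m/s and value of joint bolt above 0.064 m); the robot touches nothing.
It fails at once if the plate is lifted off the ledge (height (world z) of plate above 0.092 m).
It fails at once if the plate drops or is tipped (height (world z) of plate below 0.07 m or angle between plate's own z axis and vertical above 0.2 rad).
It fails at once if the bowl, jar or spatula is disturbed (distance of any of bowl, jar, spatula from where it was at the start of the episode above 0.02 m).
It also fails if it takes over 54 s, if anything falls off the work surface, if the arm or the gripper's body presses on something with over 40 N, if the wrist force passes 120 N, or if a joint passes its speed limit or range.

## Robot

A 7-joint arm with a two-finger parallel gripper is mounted at the origin on the work surface. World frame = base frame: x ahead of the robot, y to its left, z up, the work surface at z = 0. Lengths are in m, angles in rad, forces in N, time in s.
With the tool pointing down it reaches from about 0.4 to 0.9 m from the base axis. Payload 5.5 kg.
Tool frame: the origin (TCP) lies midway between the tips of the shut fingers; the grasp point (between the pads) lies 19 mm behind it (manip.grip_depth is the distance from the TCP to the grasp point, in m); z points along the fingers, x is the direction in which the jaws open and shut, and the axes are right-handed (so a half turn about z gives the same grasp; the last joint's range is limited). The gripper opens to 92 mm and grips with 3 to 60 N. Pads are 19 mm wide; open, the fingers measure 130 mm over their backs; the gripper's body (75 mm by 190 mm) begins 47 mm behind the grasp point.
Start: joints at [1.484, 0.501, -0.427, 1.55, 0.221, 1.138, -0.21], TCP at [0.223, -0.611, 0.227] pointing down, gripper open.
Joint ranges: [-2.88, 2.88], [-0.31, 2.03], [-1.54, 1.56], [0.2, 2.42], [-1.41, 4.55], [0.19, 2.02], [-2.57, 2.57]. Speed limits (rad/s): [2.57, 2.57, 3.14, 3.14, 3.14, 3.14, 3.14].

## Interface

Orientations are given as a unit quaternion [x, y, z, w].
In Python, from bench import manip, effector, viewer gives the robot as it stands. Calls block until the motion is done:
- manip.move_pose(position, orientation): joint-space move of the TCP to a pose.
- manip.servo_line(position, ori=None, vel=0.15): straight line of the TCP; ori=None keeps the orientation; vel is the mean speed in m/s.
- manip.movej(angles): joint-space move.
- effector.open_jaws() and effector.close(f_grip=None): open the fingers fully, or close them until they stop; f_grip is the grip in N (None keeps the last).
- manip.sleep(seconds).
- manip.solve_ik(position, orientation): joint angles nearest the present ones, or None.
- viewer.get_image(name): name is "scene" or "top" or "wrist"; returns the picture (420x560x3 uint8, red, green, blue); there is no depth.
- viewer.get_calibration(name): a dict with "vfov" (degrees; the focal length in pixels is half the picture's height over the tangent of half this angle, whatever the lens; pixels are square), "cx", "cy" (the principal point, pixels), "eye" and "attitude" of the camera in the world. Camera axes: x right, y down, z forward; pixel columns grow to the right and rows downward; lengths in m; the calibration is good to about 2 mm. A picture is of the moment at which its call begins: read the wrist's pose just before it. get_calibration takes no time and is no camera call; for the wrist camera it gives the pose at the moment of the call.
A pose or a line that the arm cannot do raises manip.PlanningError and nothing moves.
- manip.hand_in(): hands the job in, once; it reports no verdict.
Readings, each from a call of its own:
- manip.current_clock(): time.
- manip.current_q(): joint angles.
- manip.current_joint_velocities(): joint speeds.
- manip.current_tau(): joint torques, N m.
- manip.current_tool_pos(): TCP position.
- manip.current_tcp_rot(): TCP orientation.
- manip.current_force(): force on the tool from outside, world axes, zero at the start.
- manip.current_wrist_torque(): the same for the moment, N m.
- manip.current_finger_gap(): finger opening in m.
Only numpy, scipy, OpenCV 4.12 (cv2) and the standard library are available. Lean on these libraries where they do the work, as an engineer would, in place of code of your own. Each camera call takes 0.05 s, during which the arm holds its last target.

## Working session

There is one attempt and no reset: what is moved stays moved. The work goes in short steps, each a Python script; the robot and the scene stay as the last script left them, time stands still between calls to the robot, and variables do not carry over. Pictures are saved under pics/ and viewed, and the job is handed in when it is done.

```bash
ls; mkdir -p pics
python3 - <<'E'
from bench import manip, effector, viewer
import cv2
for n in ["scene","top","wrist"]:
    c=viewer.get_calibration(n); print(n,c)
    cv2.imwrite(f"pics/{n}0.png",viewer.get_image(n)[:,:,::-1])
print(manip.current_clock(),manip.current_tcp_rot(),manip.current_tool_pos())
E
```

```text
pics
scene {'vfov': 47.73585465404768, 'cx': 284.7443022375355, 'cy': 219.60973105721177, 'eye': array([1.38892164, 0.16588109, 0.96945303]), 'attitude': array([ 0.57962594,  0.71578773, -0.3091539 , -0.23686614])}
top {'vfov': 57.55169574362966, 'cx': 276.07131061664535, 'cy': 211.00800588675546, 'eye': array([ 0.33519409, -0.04974976,  1.20310136]), 'attitude': array([ 0.7110838 , -0.69938417,  0.05173272, -0.05045132])}
wrist {'vfov': 59.008331843979924, 'cx': 277.6264395726352, 'cy': 209.7780915358708, 'eye': array([ 0.28439938, -0.58750735,  0.38471356]), 'attitude': array([ 0.81305766, -0.5691755 , -0.07098029,  0.09969101])}
0.15 [ 8.19367139e-01 -5.73268634e-01 -5.95981793e-04 -4.58327056e-04] [ 0.2225442  -0.61014613  0.22591453]
```

View pics/scene0.png

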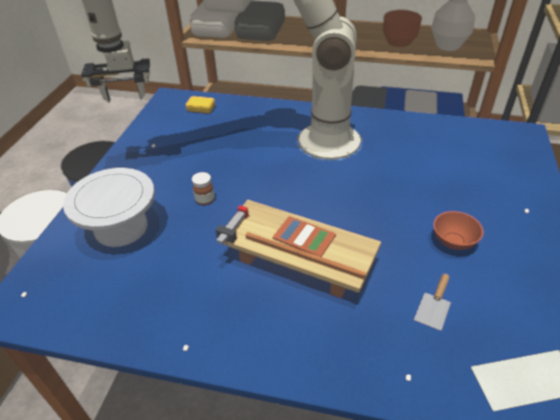

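View pics/top0.png

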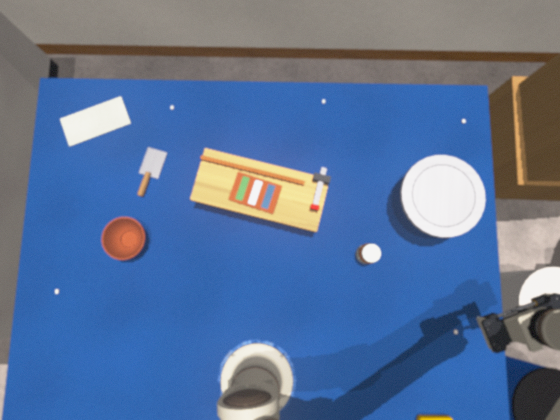

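The top view shows the ledge at about (195–327, 150–230) px, with its open end on the right. The red pad is near (315,207) and the plate near (256,193). Next I'll enlarge this area.

Run:
```python
import cv2
im=cv2.imread("pics/top0.png")[140:240,180:340]
cv2.imwrite("pics/top0z.png",cv2.resize(im,None,fx=5,fy=5,interpolation=cv2.INTER_CUBIC))
im=cv2.imread("pics/scene0.png")[190:300,205:390]
cv2.imwrite("pics/scene0z.png",cv2.resize(im,None,fx=4,fy=4,interpolation=cv2.INTER_CUBIC))
```

```text
(no output)
```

View pics/top0z.png

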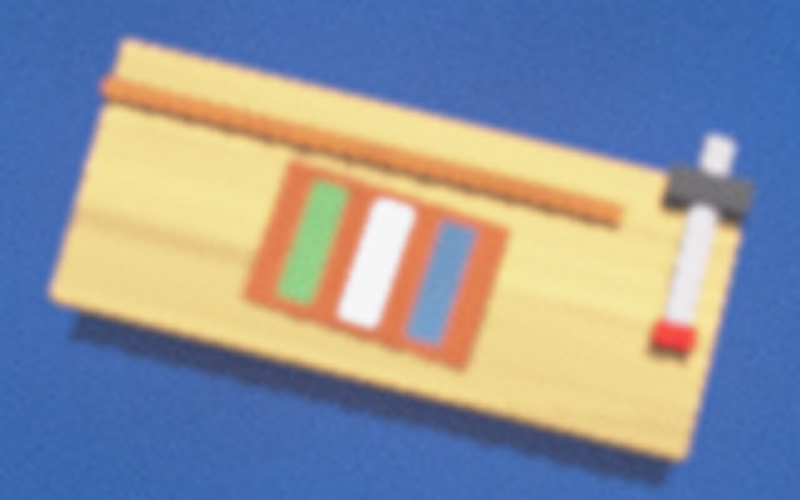

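View pics/scene0z.png

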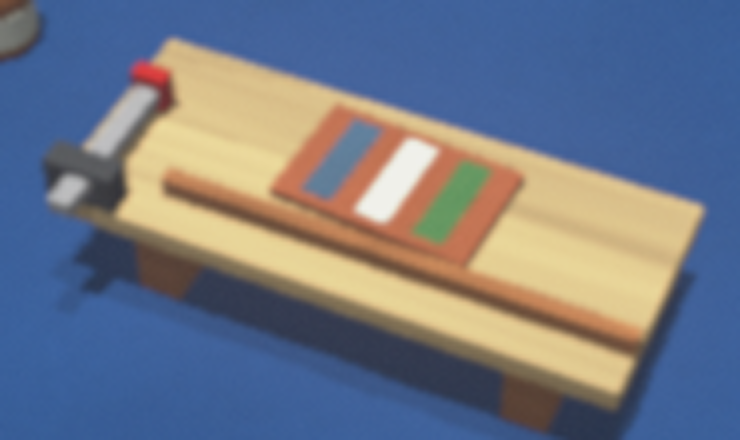

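```bash
cat > h.py <<'E'
from bench import manip, effector, viewer
import numpy as np, cv2
from scipy.spatial.transform import Rotation as R
from scipy.optimize import least_squares
def calib(n): 
    c=viewer.get_calibration(n); return c
def proj(c,P,h=420):
    f=h/2/np.tan(np.radians(c["vfov"])/2)
    p=R.from_quat(c["attitude"]).inv().apply(np.atleast_2d(P)-c["eye"])
    return np.c_[c["cx"]+f*p[:,0]/p[:,2],c["cy"]+f*p[:,1]/p[:,2]]
def unproj(c,uv,z,h=420):
    f=h/2/np.tan(np.radians(c["vfov"])/2)
    uv=np.atleast_2d(uv)
    d=R.from_quat(c["attitude"]).apply(np.c_[(uv[:,0]-c["cx"])/f,(uv[:,1]-c["cy"])/f,np.ones(len(uv))])
    return c["eye"]+d*((z-c["eye"][2])/d[:,2])[:,None]
def T(pose,L):
    x,y,a=pose; L=np.atleast_2d(L)
    return np.c_[x+np.cos(a)*L[:,0]-np.sin(a)*L[:,1], y+np.sin(a)*L[:,0]+np.cos(a)*L[:,1], L[:,2]]
def Tinv(pose,W):
    x,y,a=pose; W=np.atleast_2d(W); dx=W[:,0]-x; dy=W[:,1]-y
    return np.c_[np.cos(a)*dx+np.sin(a)*dy,-np.sin(a)*dx+np.cos(a)*dy]
def z(pts,k,o): return (np.array(pts)+.5)/k-.5+np.array(o)
E
python3 - <<'E'
from h import *
ct,cs=calib("top"),calib("scene")
Lt=z([(687,460),(50,298),(125,38)],5,(180,140))
Ls=z([(172,38),(705,208)],4,(205,190))
print(unproj(ct,Lt,.08)); print(unproj(cs,Ls,.08))
Lp=np.array([[-.065,-.17,.08],[-.065,.22,.08],[.1,.22,.08]])
for tag,f in [("top",lambda p:(proj(ct,T(p,Lp))-Lt).ravel()),("both",lambda p:np.r_[(proj(ct,T(p,Lp))-Lt).ravel(),(proj(cs,T(p,Lp[:2]))-Ls).ravel()])]:
    s=least_squares(f,[.55,0,-.2]); print(tag,s.x,s.fun.round(2))
pose=s.x
P=z([(290,162),(508,230),(466,370),(246,298)],5,(180,140))
print("plate top ledge frame",Tinv(pose,unproj(ct,P,.088)))
P=z([(338,104),(523,180),(467,266),(273,188)],4,(205,190))
print("plate scene",Tinv(pose,unproj(cs,P,.088)))
B=z([(655,322),(695,325),(690,350),(652,347)],5,(180,140)); print("pad",Tinv(pose,unproj(ct,B,.113)))
B=z([(131,76),(163,82),(172,70),(140,62)],4,(205,190)); print("pad s",Tinv(pose,unproj(cs,B,.113)))
G=z([(672,165),(752,182),(745,222),(665,205)],5,(180,140)); print("guide top",Tinv(pose,unproj(ct,G,.11)))
print("jar",unproj(ct,[(370,253)],.085),"bowl",unproj(ct,[(125,238)],.05), "wheel",unproj(ct,[(443,196)],.128))
E
```

```text
[[ 0.43951877 -0.17200962  0.08      ]
 [ 0.53000739  0.20774926  0.08      ]
 [ 0.6911567   0.17003488  0.08      ]]
[[ 0.43797834 -0.16925136  0.08      ]
 [ 0.52893222  0.20963167  0.08      ]]
top [ 0.54242604 -0.02129174 -0.23366941] [-0.13 -0.11 -0.01 -0.04  0.14  0.16]
both [ 0.54175902 -0.02036958 -0.23589784] [-0.52  0.23 -0.33  0.   -0.05  0.24 -0.5   0.14 -0.39  0.24]
plate top ledge frame [[ 0.04950463  0.10127088]
 [ 0.04192378 -0.03525773]
 [-0.04576072 -0.03215168]
 [-0.03666716  0.10470769]]
plate scene [[-0.04700075 -0.02988577]
 [-0.03314806  0.10879625]
 [ 0.04995448  0.1047495 ]
 [ 0.04108511 -0.03403591]]
pad [[ 0.00533124 -0.13188258]
 [ 0.00940624 -0.15468285]
 [-0.00551656 -0.15530876]
 [-0.0092977  -0.13366949]]
pad s [[ 0.00997324 -0.15494216]
 [ 0.00613063 -0.13268373]
 [-0.00664575 -0.1329932 ]
 [-0.00455402 -0.15639232]]
guide top [[ 0.09903184 -0.11957737]
 [ 0.10084067 -0.16737492]
 [ 0.07652559 -0.16891624]
 [ 0.07469362 -0.12126843]]
jar [[ 0.3791608  -0.32581562  0.085     ]] bowl [[0.41333708 0.40329332 0.05      ]] wheel [[ 0.5432185  -0.52730456  0.128     ]]
```

```bash
cat >> h.py <<'E'
LP=np.array([.5420,-.0207,-.235])
def quat(da=0,flip=False):
    a=LP[2]+da+(np.pi if flip else 0)
    X=np.array([np.cos(a),np.sin(a),0]); Z=np.array([0,0,-1.]); Y=np.cross(Z,X)
    return R.from_matrix(np.c_[X,Y,Z]).as_quat()
def W(x,y,zz): return T(LP,[[x,y,zz]])[0]
def save(n,name): 
    im=viewer.get_image(n)[:,:,::-1]; cv2.imwrite(f"pics/{name}.png",im); return im
E
python3 - <<'E'
from h import *
for fl in (False,True):
    for p in [(-.075,-.145,.2),(.046,-.145,.09),(0,.14,.09),(0,-.067,.084)]:
        q=manip.solve_ik(W(*p),quat(flip=fl)); print(fl,p,None if q is None else np.round(q,2))
E
```

```text
False (-0.075, -0.145, 0.2) [ 1.08  0.27 -0.93  2.03  0.26  0.97 -0.22]
False (0.046, -0.145, 0.09) [ 0.86  0.66 -0.81  1.83  0.6   0.92 -0.46]
False (0, 0.14, 0.09) [ 0.38  0.69 -0.85  1.81  0.63  0.94 -0.98]
False (0, -0.067, 0.084) [ 0.77  0.61 -0.84  1.94  0.6   0.86 -0.63]
True (-0.075, -0.145, 0.2) [-0.84  0.46  1.38  2.08 -0.53  1.03 -2.57]
True (0.046, -0.145, 0.09) [-0.6   1.05  1.35  1.88 -1.11  1.23 -2.24]
True (0, 0.14, 0.09) [ 0.61  0.99 -1.31  1.8   1.03  1.22  1.89]
True (0, -0.067, 0.084) [-0.8   1.    1.35  1.99 -1.1   1.17 -2.34]
```

Without the flip, the IK solution is comfortable. I'll move above the approach point with the jaws shut and look from there.

Run:
```python
from h import *
effector.close(10)
manip.move_pose(W(-.075,-.145,.2),quat())
save("wrist","w1")
np.save("w1c.npy",viewer.get_calibration("wrist"),allow_pickle=True)
print(manip.current_clock(),manip.current_tool_pos(),W(-.075,-.145,.2),manip.current_finger_gap(),manip.current_force())
```

```text
3.4917 [ 0.4353725  -0.14566892  0.20000011] [ 0.43529919 -0.14425136  0.2       ] 0.00030442649898490407 [-1.34095178  0.01854249  0.22907386]
```

View pics/w1.png

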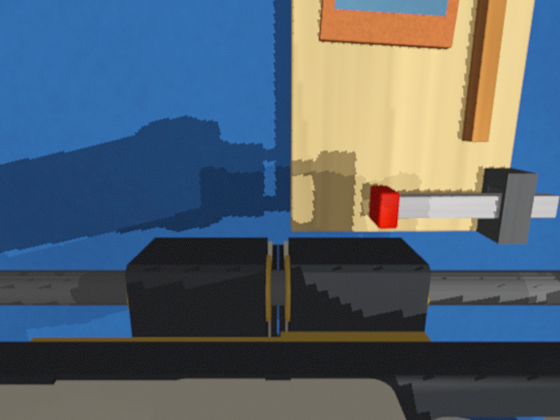

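The wrist view shows the ledge's front open corner at (291,231), the pad's front face around (370,185–222), the rail end at (464–488,138) and the plate's leading edge from (321,41) to (452,47). I'll check all of these against the pose.

```bash
python3 - <<'E'
from h import *
c=np.load("w1c.npy",allow_pickle=True).item()
print(proj(c,manip.current_tool_pos()), c["eye"])
print("corner",Tinv(LP,unproj(c,[(291,231)],.08)))
print("plate lead",Tinv(LP,unproj(c,[(322,39),(453,45)],.088)))
print("rail end",Tinv(LP,unproj(c,[(464,137),(489,139)],.096)))
print("pad",Tinv(LP,unproj(c,[(370,185),(371,222),(392,187),(398,226)],.113)))
print("pad pred",proj(c,T(LP,[[-.006,-.132,.113],[-.006,-.158,.113],[.008,-.132,.113],[.008,-.158,.113],[-.006,-.158,.083]])))
print("pred c,rail",proj(c,T(LP,[[-.065,-.17,.08],[.06,-.1,.096]])))
E
python3 -c "
import cv2
im=cv2.imread('pics/w1.png')[150:250,340:440]
cv2.imwrite('pics/w1z.png',cv2.resize(im,None,fx=6,fy=6))"
```

```text
[[276.41044766 264.55257464]] [ 0.45136894 -0.08194888  0.35893834]
corner [[-0.0635472  -0.16777042]]
plate lead [[-0.04361171 -0.02982801]
 [ 0.04523381 -0.03390271]]
rail end [[ 0.0559861  -0.09477072]
 [ 0.07358483 -0.09620606]]
pad [[-0.01184335 -0.12533651]
 [-0.00968582 -0.15119113]
 [ 0.00304059 -0.12675704]
 [ 0.00913466 -0.15413528]]
pad pred [[378.08029104 194.68422077]
 [375.75180207 231.42715786]
 [398.78130108 194.6077872 ]
 [395.94457815 231.35342576]
 [365.76320681 219.78399982]]
pred c,rail [[289.14094233 233.71347626]
 [468.85260408 144.58312798]]
```

View pics/w1z.png

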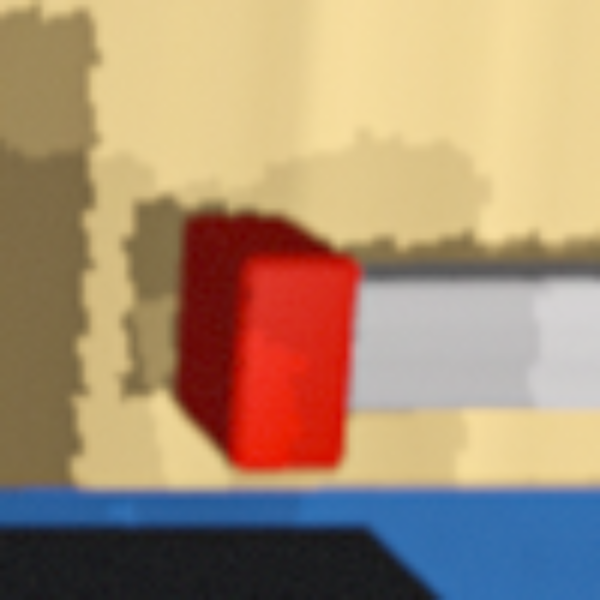

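Run:
```python
from h import *
im=save("scene","s2")
c=calib("scene")
print(proj(c,manip.current_tool_pos()))
cv2.imwrite("pics/s2z.png",cv2.resize(im[110:260,160:360],None,fx=4,fy=4,interpolation=cv2.INTER_CUBIC))
```

```text
[[253.20560537 165.69039081]]
```

View pics/s2z.png

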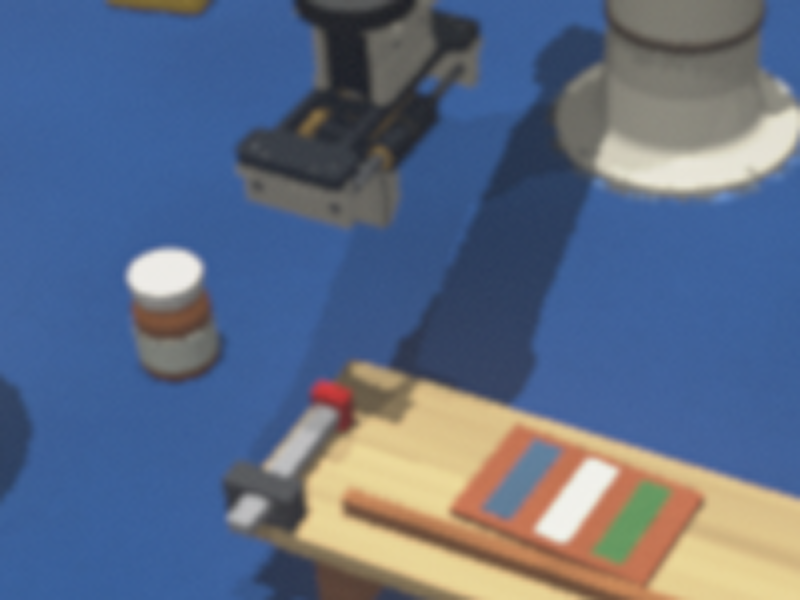

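```bash
python3 - <<'E'
from h import *
ax=np.array([np.cos(LP[2]),np.sin(LP[2]),0])
def F(): return round(float(manip.current_force()@ax),2)
manip.servo_line(W(-.075,-.143,.092),vel=.1)
print("base",F())
for x in [-.05,-.04,-.03,-.02,0,.02,.035]:
    manip.servo_line(W(x,-.143,.092),vel=.08); print(x,F(),Tinv(LP,manip.current_tool_pos()[None]).round(4))
print(manip.current_clock())
save("top","t3"); save("wrist","w3")
E
python3 -c "
import cv2
im=cv2.imread('pics/t3.png')[140:240,180:340]
cv2.imwrite('pics/t3z.png',cv2.resize(im,None,fx=5,fy=5,interpolation=cv2.INTER_CUBIC))"
```

```text
base 0.09
-0.05 0.07 [[-0.0499 -0.1429]]
-0.04 0.22 [[-0.0398 -0.1429]]
-0.03 0.01 [[-0.0299 -0.1429]]
-0.02 0.29 [[-0.02   -0.1429]]
0 0.19 [[ 0.0004 -0.1429]]
0.02 -0.25 [[ 0.0203 -0.1429]]
0.035 0.3 [[ 0.0354 -0.143 ]]
7.2083
```

View pics/w3.png

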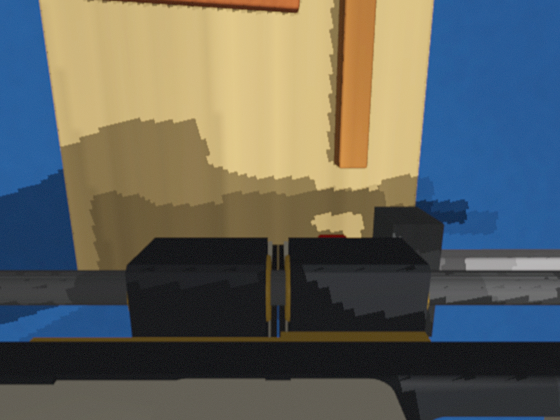

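View pics/t3z.png

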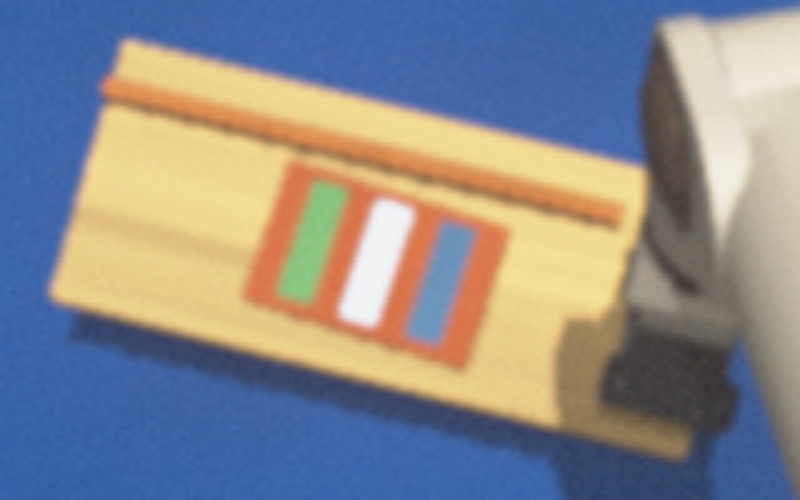

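Run:
```python
from h import *
ax=np.array([np.cos(LP[2]),np.sin(LP[2]),0])
def F(): return round(float(manip.current_force()@ax),2)
c=calib("wrist"); print("pad edges",Tinv(LP,unproj(c,[(319,238),(346,238)],.113)))
for x in np.arange(.038,.062,.002):
    manip.servo_line(W(x,-.143,.092),vel=.04); f=F(); print(round(x,3),f,Tinv(LP,manip.current_tool_pos()[None]).round(4))
    if abs(f)>6: break
save("wrist","w4"); print(manip.current_clock())
```

```text
pad edges [[ 0.05177938 -0.12325646]
 [ 0.06233497 -0.12326721]]
0.038 -1.19 [[ 0.0379 -0.1431]]
0.04 -1.3 [[ 0.0399 -0.1431]]
0.042 -1.11 [[ 0.0421 -0.143 ]]
0.044 -1.09 [[ 0.0442 -0.143 ]]
0.046 -0.75 [[ 0.0462 -0.143 ]]
0.048 -0.98 [[ 0.0482 -0.143 ]]
0.05 -6.72 [[ 0.0484 -0.1431]]
9.1083
```

View pics/w4.png

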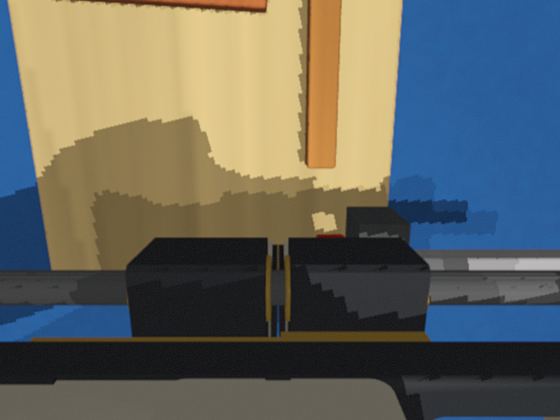

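The force jumped to 6.7 N with the TCP at x=0.0484, so the bolt is at its end stop. The pad shows at (330,238), right in front of the guide. Now I'll retreat and go behind the plate.

Run:
```python
from h import *
manip.servo_line(W(.02,-.143,.092),vel=.15)
manip.servo_line(W(.0,-.143,.18),vel=.2)
manip.servo_line(W(.0015,.155,.18),vel=.25)
im=save("top","t5"); save("wrist","w5"); np.save("w5c.npy",calib("wrist"),allow_pickle=True)
cv2.imwrite("pics/t5z.png",cv2.resize(im[140:240,180:340],None,fx=5,fy=5,interpolation=cv2.INTER_CUBIC))
print(manip.current_clock(), manip.current_tool_pos(),W(.0015,.155,.18))
```

```text
11.5 [0.57957973 0.12777459 0.1797253 ] [0.57954943 0.12969046 0.18      ]
```

View pics/t5z.png

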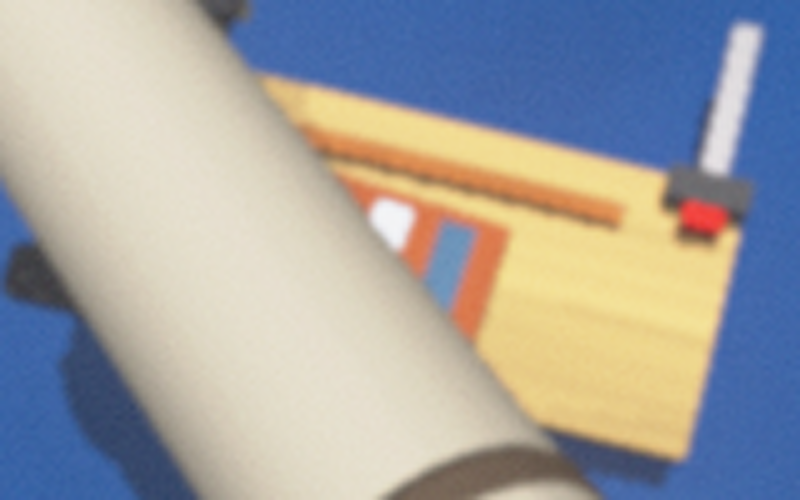

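View pics/w5.png

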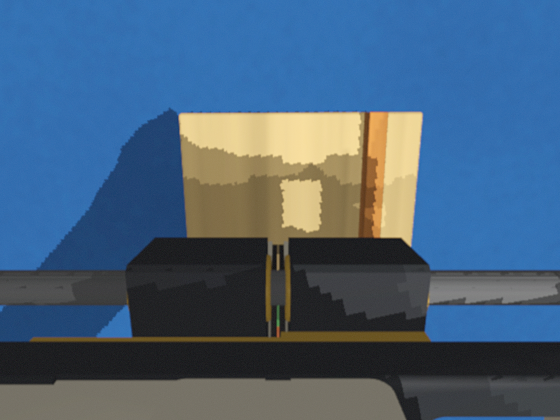

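The top view shows the pad against the guide and the plate where it was. The wrist view shows the far deck corners at (180,113) and (421,113). I'll push to just short of the goal and then look again.

Run:
```python
from h import *
c=np.load("w5c.npy",allow_pickle=True).item()
print(Tinv(LP,unproj(c,[(180,113),(421,113)],.08)))
ay=np.array([-np.sin(LP[2]),np.cos(LP[2]),0])
st=lambda t:print(t,"F",manip.current_force().round(2),"tcp",Tinv(LP,manip.current_tool_pos()[None]).round(4),manip.current_tool_pos()[2].round(4),round(manip.current_clock(),2))
manip.servo_line(W(.0015,.155,.10),vel=.12); st("down")
manip.servo_line(W(.0015,.155,.084),vel=.05); st("down")
for y in [.13,.12,.11,.10,.05,0,-.035]:
    manip.servo_line(W(.0015,y,.084),vel=.06); st(y)
save("wrist","w6");im=save("top","t6"); im2=save("scene","s6")
cv2.imwrite("pics/t6z.png",cv2.resize(im[140:240,180:340],None,fx=5,fy=5,interpolation=cv2.INTER_CUBIC))
cv2.imwrite("pics/s6z.png",cv2.resize(im2[170:300,205:390],None,fx=4,fy=4,interpolation=cv2.INTER_CUBIC))
```

```text
[[-0.06307132  0.22143827]
 [ 0.09942283  0.22091573]]
down F [-0.24  0.37  0.97] tcp [[0.0019 0.1555]] 0.1006 12.32
down F [ 0.3   0.87 -0.1 ] tcp [[0.0013 0.1549]] 0.0837 12.78
0.13 F [-0.14  0.6   0.52] tcp [[0.0017 0.1295]] 0.0841 13.35
0.12 F [-0.48  0.9  -0.59] tcp [[0.0016 0.1194]] 0.0839 13.67
0.11 F [-0.29 -0.72  0.39] tcp [[0.0016 0.1095]] 0.084 13.98
0.1 F [0.79 0.54 0.26] tcp [[0.0016 0.099 ]] 0.0839 14.3
0.05 F [ 0.21  0.12 -0.4 ] tcp [[0.0015 0.0498]] 0.084 15.28
0 F [-0.83  0.56 -0.04] tcp [[ 0.0013 -0.0005]] 0.0839 16.27
-0.035 F [ 1.11  0.25 -0.55] tcp [[ 0.0015 -0.0357]] 0.084 17.0
```

View pics/t6z.png

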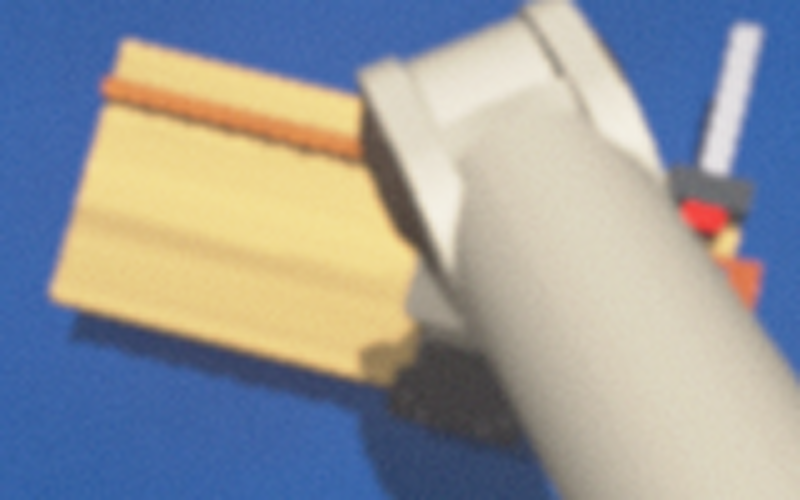

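View pics/s6z.png

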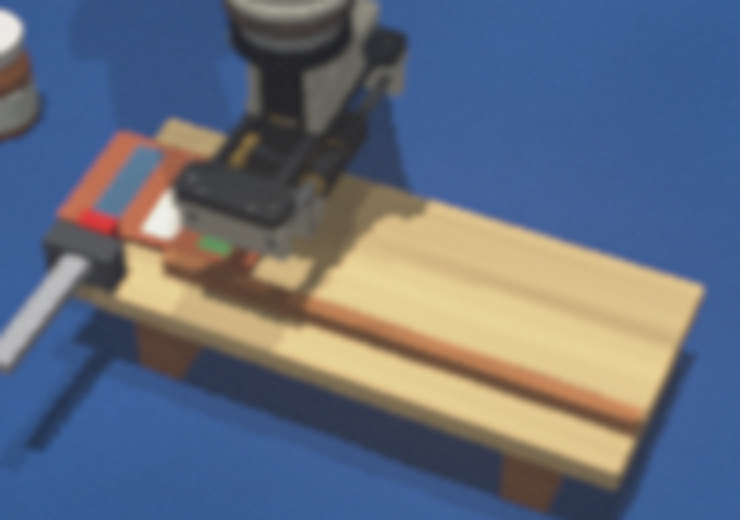

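In the scene view the plate's leading corners are at zoomed pixels (121,131) and (60,214). In the top view one corner is at (765,262). The plate already sticks out a little.

Run:
```python
from h import *
cs,ct=calib("scene"),calib("top")
print(Tinv(LP,unproj(cs,z([(121,131),(60,214)],4,(205,170)),.088)))
print(Tinv(LP,unproj(ct,z([(765,262),(750,308)],5,(180,140)),.088)))
```

```text
[[-0.032246   -0.18940987]
 [ 0.0560347  -0.18475377]]
[[ 0.06085205 -0.18765559]
 [ 0.0316473  -0.1853752 ]]
```

Run:
```python
from h import *
st=lambda t:print(t,"F",manip.current_force().round(2),"tcp",Tinv(LP,manip.current_tool_pos()[None]).round(4),round(manip.current_clock(),2))
for y in [-.05,-.063]:
    manip.servo_line(W(.0015,y,.084),vel=.04); st(y)
manip.servo_line(W(.0015,-.03,.084),vel=.08)
manip.servo_line(W(.0015,.0,.20),vel=.2)
manip.servo_line(W(.0,.2,.20),vel=.25)
im=save("top","t7"); im2=save("scene","s7");st("")
cv2.imwrite("pics/t7z.png",cv2.resize(im[140:240,180:340],None,fx=5,fy=5,interpolation=cv2.INTER_CUBIC))
cv2.imwrite("pics/s7z.png",cv2.resize(im2[170:300,205:390],None,fx=4,fy=4,interpolation=cv2.INTER_CUBIC))
```

```text
-0.05 F [-0.92 -0.14 -0.58] tcp [[ 0.0015 -0.0507]] 17.68
-0.063 F [ 0.28  0.62 -0.24] tcp [[ 0.0015 -0.0637]] 18.15
 F [ 1.2  -0.01 -0.12] tcp [[0.0007 0.1975]] 20.52
```

View pics/t7z.png

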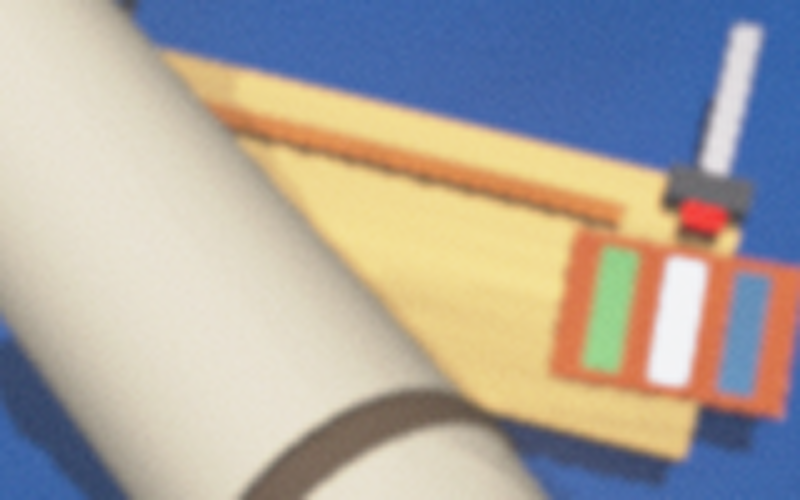

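View pics/s7z.png

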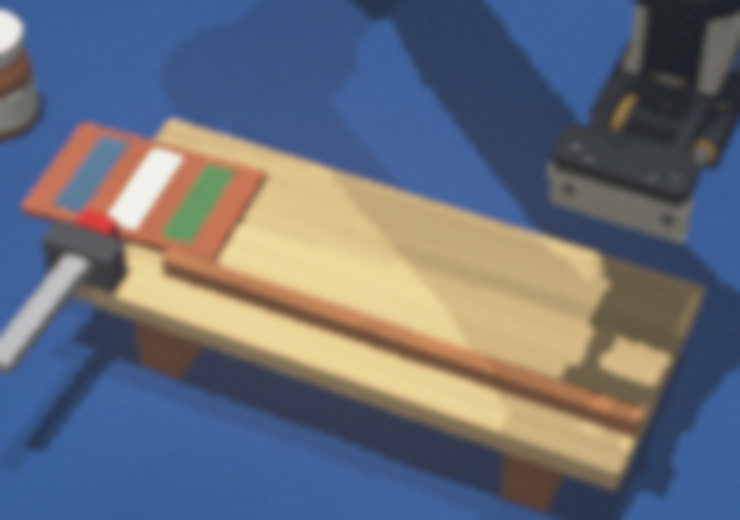

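The plate now overhangs well. The scene view's corners at zoomed pixels are lead (86,122) and (22,207), and rear (268,176) and (208,262). I'll measure these next.

Run:
```python
from h import *
cs,ct=calib("scene"),calib("top")
im=cv2.imread("pics/t7.png"); cv2.imwrite("pics/t7zz.png",cv2.resize(im[170:240,275:355],None,fx=8,fy=8,interpolation=cv2.INTER_CUBIC))
Pl=np.array([[-.045,-.07,.088],[.045,-.07,.088],[-.045,.07,.088],[.045,.07,.088]])
def fit(c,uv):
    s=least_squares(lambda p:(proj(c,T(p,Pl))-uv).ravel(),[.5,-.15,-.23]); 
    p=s.x; l=Tinv(LP,T(p,[[0,-.07,.084]]))[0]; print("centre",Tinv(LP,[[p[0],p[1],0]]).round(4),"lead past",(-.17-l[1]).round(4),"yaw",(p[2]-LP[2]).round(3),s.fun.round(1))
fit(cs,z([(86,122),(22,207),(268,176),(208,262)],4,(205,170)))
# top by colour: minAreaRect
fit(ct,z([(785,417),(804,268),(550,376),(575,230)],5,(180,140)))
print("pad x",Tinv(LP,unproj(ct,z([(682,200),(682,228),(722,232)],5,(180,140)),.113)))
for n in ("top","scene"):
    a=cv2.imread(f"pics/{n}0.png").astype(int); b=cv2.imread(f"pics/{n[0]}7.png").astype(int)
    d=np.abs(a-b).max(2)
    r={"top":[("bowl",212,263,98,150),("spat",145,200,130,170),("jar",242,266,355,384)],"scene":[("bowl",212,255,430,485),("spat",272,330,414,452),("jar",172,205,190,216)]}[n]
    for m,y0,y1,x0,x1 in r: print(n,m,d[y0:y1,x0:x1].mean().round(1),d[y0:y1,x0:x1].max())
```

```text
centre [[ 0.0124 -0.1446]] lead past 0.0445 yaw 0.039 [-0.   0.1 -0.3 -0.4 -0.  -0.2  0.3  0.4]
centre [[ 0.0128 -0.1463]] lead past 0.0461 yaw 0.084 [-0.1 -0.1  0.5  0.  -0.1  0.2 -0.3 -0.1]
pad x [[ 0.07890882 -0.12985229]
 [ 0.06269987 -0.13375572]
 [ 0.06619644 -0.15686251]]
top bowl 9.1 16
top spat 42.8 176
top jar 7.2 17
scene bowl 1.9 4
scene spat 2.3 5
scene jar 2.2 5
```

View pics/t7zz.png

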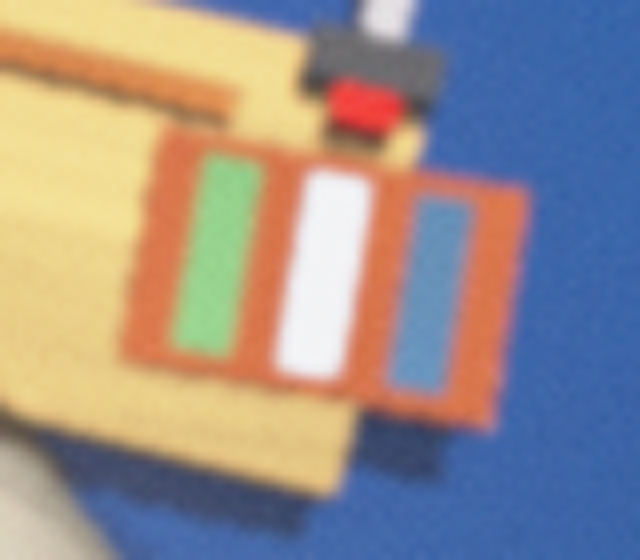

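Run:
```python
from h import *
print(manip.current_tool_pos(),np.abs(manip.current_joint_velocities()).max(),manip.current_clock()); manip.hand_in()
```

```text
[0.5886532  0.17124288 0.19942069] 0.006307230823040419 20.5167
the job is handed in; nothing more can be done
```

I pushed the bolt back to its end stop, then pushed the plate along the ledge with the shut fingers, raised the arm clear and handed in at about 20.5 s. `hand_in` gave no verdict.

- **Bolt:** the force jumped to about 6.7 N when it reached the stop. Afterwards the pad's front face measured at ledge x of about 63–66 mm, so the bolt is at about 73–76 mm. The plate was still wholly on the ledge at that point.
- **Plate:** it lies on the deck with its leading end 44.5 mm past the open end by the scene camera and 46.1 mm by the top camera. Its centre is about 12 mm behind the ledge's centre line, on the rail side.
- **Squareness:** the two cameras disagree slightly, 0.04 rad from the scene view and 0.08 rad from the top view. Both are well within the 0.2 rad limit.
- **Bowl, jar and spatula:** the scene view shows no change from the start. The same check in the top view flagged the spatula, which I put down to the arm covering it in that picture.
- **Other differences:** the first wrist-camera readings put ledge points 2–5 mm off the pose from the fixed cameras, so I relied on the fixed cameras for the final measurements.

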